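Stroke the bead organiser's lids shut

TASK

The six little lids of the half-moon bead organiser have been left ajar. Run a fingertip lightly along the curved row so that it strokes every lid from its hinge towards its raised free edge and they fold shut one after another, beginning with the lid whose hinge is at the end of the row, until all six lie flat. Do not press hard or open any lid wider, grasp nothing, and leave everything else on the table where it is.

Things in the scene. Friction and masses are not known exactly. Their poses are not given: they have to be found in the camera images.
- organiser: half-moon wooden bead organiser, about 300 x 115 mm and 30 mm high, screwed to the table: six compartments side by side along an arc, each with a small white hinged lid. Origin at table height under its middle, z up. The row runs along a level arc of radius 160 mm about the point (0, -130 mm) of its frame, clockwise seen from above: lid 1 at its -x end, lid 6 at its +x end, 0.30 rad apart, bulging to +y, hollow side to -y. Compartment dividers 28 mm high (not above the lids).
- lid1 (a joint): opening angle of lid 1 (rad): 0 shut flat, starts between 0.35 and 0.65, positive is free edge up. Lid 40 mm long along the row, 50 mm wide across it, 3 mm thick; hinged across the row on its lid-1 side (edge nearest the start of the row), so its raised free edge points on along the row. The hinge is stiff (about 0.012 N m): the lid stays where it is left, and a fingertip passing over it from hinge to free edge folds it down.
- lid2 (a joint): opening angle of lid 2 (rad): 0 shut flat, starts between 0.35 and 0.65, positive is free edge up. Lid 40 mm long along the row, 50 mm wide across it, 3 mm thick; hinged across the row on its lid-1 side (edge nearest the start of the row), so its raised free edge points on along the row. The hinge is stiff (about 0.012 N m): the lid stays where it is left, and a fingertip passing over it from hinge to free edge folds it down.
- lid3 (a joint): opening angle of lid 3 (rad): 0 shut flat, starts between 0.35 and 0.65, positive is free edge up. Lid 40 mm long along the row, 50 mm wide across it, 3 mm thick; hinged across the row on its lid-1 side (edge nearest the start of the row), so its raised free edge points on along the row. The hinge is stiff (about 0.012 N m): the lid stays where it is left, and a fingertip passing over it from hinge to free edge folds it down.
- lid4 (a joint): opening angle of lid 4 (rad): 0 shut flat, starts between 0.35 and 0.65, positive is free edge up. Lid 40 mm long along the row, 50 mm wide across it, 3 mm thick; hinged across the row on its lid-1 side (edge nearest the start of the row), so its raised free edge points on along the row. The hinge is stiff (about 0.012 N m): the lid stays where it is left, and a fingertip passing over it from hinge to free edge folds it down.
- lid5 (a joint): opening angle of lid 5 (rad): 0 shut flat, starts between 0.35 and 0.65, positive is free edge up. Lid 40 mm long along the row, 50 mm wide across it, 3 mm thick; hinged across the row on its lid-1 side (edge nearest the start of the row), so its raised free edge points on along the row. The hinge is stiff (about 0.012 N m): the lid stays where it is left, and a fingertip passing over it from hinge to free edge folds it down.
- lid6 (a joint): opening angle of lid 6 (rad): 0 shut flat, starts between 0.35 and 0.65, positive is free edge up. Lid 40 mm long along the row, 50 mm wide across it, 3 mm thick; hinged across the row on its lid-1 side (edge nearest the start of the row), so its raised free edge points on along the row. The hinge is stiff (about 0.012 N m): the lid stays where it is left, and a fingertip passing over it from hinge to free edge folds it down.
- hinge1 (a point): middle of the hinged edge of lid 1, on the row's centre line, at the height of the shut lid's top face (30 mm above the table); fixed to the organiser, axes as the organiser's
- hinge2 (a point): middle of the hinged edge of lid 2, on the row's centre line, at the height of the shut lid's top face (30 mm above the table); fixed to the organiser, axes as the organiser's
- hinge3 (a point): middle of the hinged edge of lid 3, on the row's centre line, at the height of the shut lid's top face (30 mm above the table); fixed to the organiser, axes as the organiser's
- hinge4 (a point): middle of the hinged edge of lid 4, on the row's centre line, at the height of the shut lid's top face (30 mm above the table); fixed to the organiser, axes as the organiser's
- hinge5 (a point): middle of the hinged edge of lid 5, on the row's centre line, at the height of the shut lid's top face (30 mm above the table); fixed to the organiser, axes as the organiser's
- hinge6 (a point): middle of the hinged edge of lid 6, on the row's centre line, at the height of the shut lid's top face (30 mm above the table); fixed to the organiser, axes as the organiser's
- edge6 (a point): where the middle of the free edge of lid 6 lies when the lid is shut, at its top face (30 mm above the table); fixed to the organiser, axes as the organiser's
- bead_jar: glass jar with a steel lid, 42 mm across, 62 mm tall, standing loose on the hollow (inner) side of the organiser; origin under its base
- spool: empty wooden thread spool, 34 mm across, 45 mm tall, standing loose on the hollow side of the organiser; origin under its base
- glue: white glue bottle, 54 mm across, 150 mm tall, loose; origin under its base
- mug: white mug, 76 mm across, 90 mm tall, loose; origin under its base
- brush: brush lying on the table, loose; origin at its underside
- tin: steel tin, 74 mm across, 100 mm tall, loose; origin under its base

How it is judged:
On the way, in this order (a step that is already met when the one before it is completed fails the run):
1. lid 1 is shut (value of joint lid1 below 0.1 rad), for 0.05 s.
2. lid 2 is shut (value of joint lid2 below 0.1 rad), for 0.05 s.
3. lid 3 is shut (value of joint lid3 below 0.1 rad), for 0.05 s.
4. lid 4 is shut (value of joint lid4 below 0.1 rad), for 0.05 s.
5. lid 5 is shut (value of joint lid5 below 0.1 rad), for 0.05 s.
6. lid 6 is shut (value of joint lid6 below 0.1 rad), for 0.05 s.
At the end, for the whole second after the job is handed in: All six lids are shut (each within 0.1 rad of flat, 4 mm at the free edge), having been shut in order from lid 1 to lid 6, and the jar, spool, glue, mug, brush and tin stand within 20 mm of where they were, upright (value of joint each of lid1, lid2, lid3, lid4, lid5, lid6 below 0.1 rad and distance of each of bead_jar, spool, glue, mug, brush, tin from where it was at the start of the episode below 0.02 m and angle between each of bead_jar, spool, glue, mug, tin's own z axis and vertical below 0.2 rad); the robot touches nothing.
It fails at once if the organiser or a lid is pressed hard (over 30 N) (contact force between the fingers and organiser above 30 N).
It fails at once if a lid is lifted or pushed wider open (beyond 0.9 rad) (value of joint any of lid1, lid2, lid3, lid4, lid5, lid6 above 0.9 rad).
It fails at once if a bystander is lifted, knocked over or moved by more than 30 mm (distance of any of bead_jar, spool, glue, mug, brush, tin from where it was at the start of the episode above 0.03 m).
It also fails if it takes over 51 s, if anything falls off the work surface, if the arm or the gripper's body presses on something with over 40 N, if the wrist force passes 120 N, or if a joint passes its speed limit or range.

ROBOT

A 6-joint arm with a two-finger parallel gripper is mounted at the origin on the work surface. World frame = base frame: x ahead of the robot, y to its left, z up, the work surface at z = 0. Lengths are in m, angles in rad, forces in N, time in s.
With the tool pointing down it reaches from about 0.35 to 0.975 m from the base axis. Payload 4.9 kg.
Tool frame: the origin (TCP) lies at the very end of the fingers, on their centre line; the grasp point (between the pads) lies 19 mm behind it (manip.hold_point_z is the distance from the TCP to the grasp point, in m); z points along the fingers, y is the direction in which the jaws open and shut (so a half turn about z gives the same grasp; the last joint's range is limited). The gripper opens to 85 mm and grips with 20 to 120 N. Pads are 22 mm wide; open, the fingers measure 114 mm over their backs; the gripper's body (76 mm by 85 mm) begins 54 mm behind the grasp point. The pads swing forward as they close: fully open they stand 13 mm farther back than shut.
Start: joints at [-1.303, 0.053, 1.613, -0, 1.476, -0.119], TCP at [0.236, -0.579, 0.231] pointing down, gripper open.
Joint ranges: [-3.01, 3.01], [-1.01, 2.22], [0.06, 2.58], [-1.02, 4.17], [0.09, 2.62], [-3.14, 3.14]. Speed limits (rad/s): [2.57, 2.57, 3.14, 3.14, 3.14, 3.14].

INTERFACE

Orientations are given as a unit quaternion [w, x, y, z].
In Python, from plant import manip gives the robot as it stands. The module is installed in compiled form; this text tells all that it offers.
- The arm moves only by the shell command python3 -m creep 'ROWS'. ROWS is JSON, a list of rows, each a list of 7 numbers: the turn, a rotation vector about the tool's x, y, z in degrees, then the shift along the tool's x, y, z in m, then the opening, from 0 (shut) to 1 (fully open). In form: [[ax, ay, az, tx, ty, tz, jaw], ...]. A call has 1 to 20 rows; each row shifts and turns the commanded pose from where the row before left it, along the tool's axes as they then stand; what a row does not reach is not made up. A row lasts 1/12 s, in which the tool goes at most 41.7 mm and 7.16 degrees, less where a joint would pass 70% of its speed; a pose out of reach is approached as far as the arm can. A call is refused whole if a number of a shift passes 0.0417 or a number of a turn 7.16, either way. A call with a gripper value outside its range is refused whole. The fingers move at their own pace and stop on an object; the grip force is fixed at half the most. Time passes only in rows, so rows that do not move let the fingers close. It gives the time, the measured TCP pose, the force and the opening at its end, in the units of the state.
- manip.state(): the state, without advancing time (a new reading comes with each control period).
- manip.grab_frame(name): name is "side" or "top"; returns the picture (420x560x3 uint8, blue, green, red); there is no depth.
- manip.get_calibration(name): a dict with "fx", "fy", "cx", "cy" (pixels), "xyz" and "attitude" of the camera in the world. Camera axes: x right, y down, z forward; pixel columns grow to the right and rows downward; lengths in m; the calibration is good to about 2 mm. A picture is of the moment at which its call begins. get_calibration takes no time and is no camera call.
- manip.job_done(): hands the job in, once; it reports no verdict.
Trained networks look in the newest picture that a camera, given by its name, has taken for a name from the list of things; names that differ only in an ending like _2 or _b are one class to them, and where a whole thing is asked for, a point or a joint stands for the part that bears it (a point fixed in the world has none). Each returns a list of dicts, best first, with "confidence" (0 to 1); they miss things now and then, are a little off and sometimes report something else, mostly with a low value. They report only what shows in the picture. A call takes as long as a camera call.
- manip.cut_out(target, camera): "pixels" (420x560 bool, what is visible of it) and "rect" ([left, top, right, bottom] in pixels, round what is visible of it).
The state is a dict: "time": time; "joint_pos": joint angles; "joint_vel": joint speeds; "joint_efforts": joint torques, N m; "tool_pos": TCP position; "tool_rot": TCP orientation; "contact_force": force on the tool from outside, world axes, zero at the start; "ft_torque": the same for the moment, N m; "gripper_width": opening from 0.0 (shut) to 1.0 (fully open).
Only numpy, scipy, OpenCV 4.12 (cv2) and the standard library are available. Lean on these libraries where they do the work, as an engineer would, in place of code of your own. Each camera call takes 0.05 s, during which the arm holds its last target.

## Working session

There is one attempt and no reset: what is moved stays moved. The work goes in short steps, Python scripts to look and compute and a shell command to move; the robot and the scene stay as the last step left them, time stands still between calls to the robot, and variables do not carry over. Pictures are saved under pics/ and viewed, and the job is handed in when it is done.

```bash
mkdir -p pics; python3 - <<'E'
from plant import manip
import cv2
for n in("side","top"):
    cv2.imwrite(f"pics/{n}0.png",manip.grab_frame(n)); print(manip.get_calibration(n))
s=manip.state();print(s)
E
```

```text
{'fx': 417.6898384483657, 'fy': 417.6898384483657, 'cx': 278.3446405692739, 'cy': 211.81712210705442, 'xyz': array([0.36599012, 0.66025592, 0.84537218]), 'attitude': array([ 0.0498328 , -0.1370185 ,  0.92714869, -0.34516363])}
{'fx': 453.92261190876684, 'fy': 453.92261190876684, 'cx': 278.39946268790777, 'cy': 216.8688945665741, 'xyz': array([0.47582411, 0.01326458, 1.04485969]), 'attitude': array([-0.02582021,  0.71130264, -0.7008843 ,  0.04629325])}
{'time': 0.1, 'joint_pos': array([-1.30297150e+00,  5.32925408e-02,  1.61412353e+00,  1.75936361e-06,
        1.47603073e+00, -1.18980140e-01]), 'joint_vel': array([ 1.22203857e-03, -2.57888710e-03, -2.51434812e-03,  2.60461392e-03,
       -6.04819672e-04, -6.58033949e-05]), 'joint_efforts': array([-1.52610623e-04, -3.94904995e+01, -3.71363640e+01, -2.21184018e-04,
        3.92855087e-03,  2.20145847e-05]), 'tool_pos': array([ 0.23563333, -0.57827782,  0.23020473]), 'tool_rot': array([-9.24572504e-04,  9.81355557e-01,  1.92198884e-01, -6.80580840e-05]), 'contact_force': array([ 0.42441458, -0.3769679 ,  0.12977637]), 'ft_torque': array([-0.02193116,  0.01885664, -0.03328297]), 'gripper_width': 1.0004481653977557}
```

View pics/top0.png

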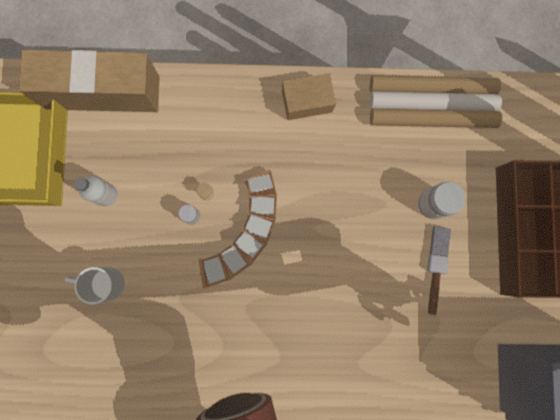

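View pics/side0.png

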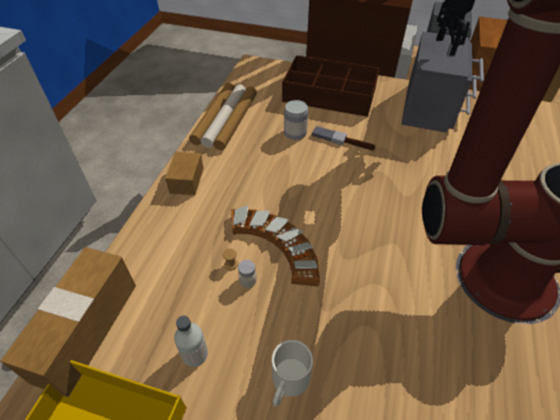

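```bash
cat > h.py <<'E'
import numpy as np,cv2
from plant import manip
from scipy.spatial.transform import Rotation as R
def cam(n):
    c=manip.get_calibration(n); q=c["attitude"]; return c,R.from_quat([q[1],q[2],q[3],q[0]]).as_matrix(),np.array(c["xyz"])
def proj(n,P):
    c,M,t=cam(n); p=(np.atleast_2d(P)-t)@M
    return np.c_[c["fx"]*p[:,0]/p[:,2]+c["cx"],c["fy"]*p[:,1]/p[:,2]+c["cy"]]
def back(n,u,v,z):
    c,M,t=cam(n); d=M@np.array([(u-c["cx"])/c["fx"],(v-c["cy"])/c["fy"],1]); return t+d*(z-t[2])/d[2]
E
python3 - <<'E'
from h import *
for n in("top","side"):
    im=manip.grab_frame(n)
    for t in("organiser","lid1"):
        r=manip.cut_out(t,n)
        for k,d in enumerate(r[:7]):
            m=d["pixels"]; v,u=np.nonzero(m); print(n,t,d["confidence"],d["rect"],m.sum(),np.round(back(n,u.mean(),v.mean(),.03),3))
            if t=="organiser" and k==0: np.save(f"m_{n}.npy",m)
    x0,y0=(180,150) if n=="top" else (215,190)
    c=im[y0:y0+150,x0:x0+130]; cv2.imwrite(f"pics/z_{n}.png",cv2.resize(c,None,fx=4,fy=4,interpolation=cv2.INTER_CUBIC))
for t in["bead_jar","spool","glue"]:
    for n in("top",):
        manip.cut_out
        r=manip.cut_out(t,n)
        if r: print(t,r[0]["rect"],r[0]["confidence"])
E
```

```text
top organiser 0.75 [198.6, 170.2, 277.1, 287.1] 3667 [0.542 0.059 0.03 ]
top lid1 0.95 [223.9, 249.2, 245.2, 270.9] 311 [0.484 0.083 0.03 ]
top lid1 0.91 [251.5, 199.0, 274.0, 215.8] 339 [0.608 0.021 0.03 ]
top lid1 0.87 [248.8, 176.0, 272.4, 190.2] 291 [0.658 0.026 0.03 ]
top lid1 0.77 [236.0, 230.3, 265.1, 252.9] 390 [0.52  0.049 0.03 ]
top lid1 0.77 [201.2, 257.2, 227.4, 285.4] 390 [0.46  0.126 0.03 ]
top lid1 0.64 [246.9, 212.7, 271.2, 236.8] 373 [0.561 0.029 0.03 ]
side organiser 0.82 [232.1, 205.0, 318.6, 285.0] 3072 [0.535 0.074 0.03 ]
side organiser 0.68 [311.7, 126.1, 377.7, 149.5] 603 [ 0.474 -0.356  0.03 ]
side organiser 0.2 [291.8, 241.3, 315.5, 252.6] 142 [0.485 0.077 0.03 ]
side lid1 0.76 [233.3, 206.1, 247.8, 222.2] 200 [0.658 0.021 0.03 ]
side lid1 0.75 [264.8, 217.4, 286.8, 232.6] 211 [0.562 0.026 0.03 ]
side lid1 0.71 [249.9, 208.8, 267.0, 227.6] 214 [0.609 0.018 0.03 ]
side lid1 0.67 [296.2, 259.3, 314.6, 269.3] 152 [0.462 0.119 0.03 ]
side lid1 0.49 [279.0, 228.5, 300.6, 240.6] 154 [0.519 0.045 0.03 ]
side lid1 0.3 [233.1, 203.1, 320.2, 283.4] 3115 [0.535 0.074 0.03 ]
bead_jar [176.5, 204.3, 199.3, 224.4] 0.78
spool [197.3, 181.2, 214.4, 202.3] 0.73
glue [73.4, 177.2, 119.1, 205.4] 0.95
```

View pics/z_top.png

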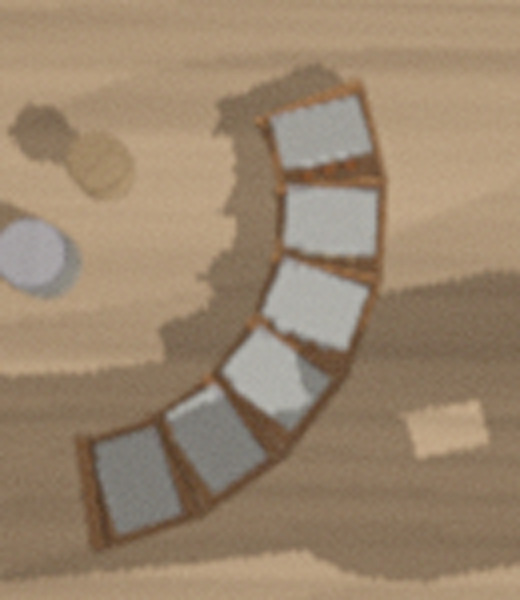

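View pics/z_side.png

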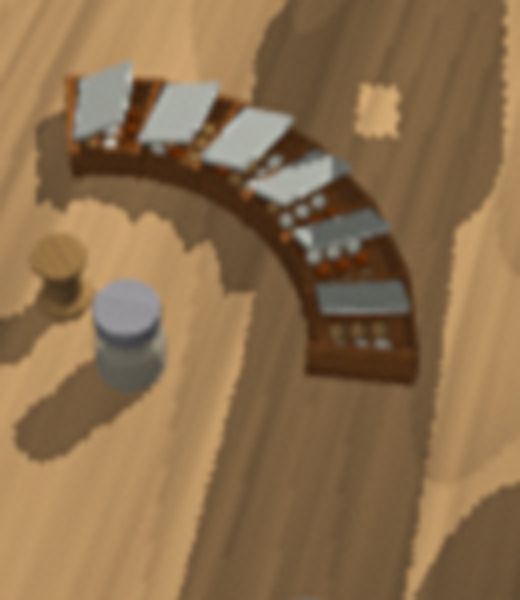

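```bash
cat > fit.py <<'E'
from h import *
from scipy.optimize import minimize
M={n:cv2.GaussianBlur(np.load(f"m_{n}.npy").astype(np.float32),(0,0),1.0) for n in("top","side")}
S=4
def W(p,L): # local->world
    c,s=np.cos(p[2]),np.sin(p[2]); L=np.atleast_2d(L)
    return np.c_[p[0]+c*L[:,0]-s*L[:,1],p[1]+s*L[:,0]+c*L[:,1],L[:,2]]
def polar(r,f,z): return np.array([r*np.sin(f),-.13+r*np.cos(f),z])
def lid(i,a):
    f=-.75+.3*i; C=polar(.16,f,.03); t=np.array([np.cos(f),-np.sin(f),0]); n=np.array([np.sin(f),np.cos(f),0])
    h=C-.02*t; e=h+.04*(np.cos(a)*t+np.sin(a)*np.array([0,0,1]))
    return np.array([h-.025*n,h+.025*n,e+.025*n,e-.025*n])
def render(n,p):
    H=p[3];ri=p[4];ro=p[5]; im=np.zeros((420*S,560*S),np.uint8)
    fs=np.linspace(-H,H,13)
    q=[]
    for a,b in zip(fs[:-1],fs[1:]):
        pts=[polar(r,f,z) for r in(ri,ro) for f in(a,b) for z in(0,.029)]
        q.append(pts)
    for i in range(6): q.append(list(lid(i,.5)))
    for pts in q:
        u=proj(n,W(p,np.array(pts))); hull=cv2.convexHull(((u+.5)*S).astype(np.float32))
        cv2.fillConvexPoly(im,np.round(hull*16).astype(np.int32),255,shift=4)
    return cv2.resize(im,(560,420),interpolation=cv2.INTER_AREA).astype(np.float32)/255
def cost(p,ns=("top","side")):
    return sum(((cv2.GaussianBlur(render(n,p),(0,0),1.0)-M[n])**2).sum() for n in ns)
if __name__=="__main__":
    x0=np.array([.55,.04,-1.0,.92,.133,.188])
    # initial from lid centres: fit circle
    L=np.array([[.658,.024],[.608,.020],[.561,.028],[.520,.047],[.484,.083],[.461,.123]])
    from scipy.optimize import least_squares
    g=lambda p:(W(p,[polar(.16,-.75+.3*i,0) for i in range(6)])[:,:2]-L).ravel()
    s=min((least_squares(g,[.55,.05,y]) for y in(-2,-1,1,2.5)),key=lambda s:s.cost); print(s.x,np.sqrt(2*s.cost))
    x0[:3]=s.x
    for ns in(("top","side"),("top",),("side",)):
        sim=np.vstack([x0]+[x0+d for d in np.diag([.006,.006,.04,.02,.004,.004])])
        r=minimize(cost,x0,args=(ns,),method="Nelder-Mead",options=dict(initial_simplex=sim,maxfev=500,xatol=1e-4,fatol=.1)); print(ns,np.round(r.x,4),r.fun)
        if len(ns)==2: np.save("p.npy",r.x)
    p=np.load("p.npy")
    for n in M:
        im=cv2.resize(cv2.imread(f"pics/{n}0.png"),None,fx=4,fy=4)
        for r in(p[4],p[5]):
            for k,f in enumerate(np.linspace(-p[3],p[3],40)):
                u=proj(n,W(p,polar(r,f,.028)))[0]; cv2.circle(im,tuple(np.int32(u*4+2)),2,(0,255,0),-1)
        for i in range(6):
            u=proj(n,W(p,lid(i,.5))); cv2.polylines(im,[np.int32(u*4+2)],True,(0,0,255),1)
        x,y=(180,150) if n=="top" else (215,190)
        cv2.imwrite(f"pics/fit_{n}.png",im[4*y:4*y+600,4*x:4*x+520])
E
python3 fit.py
```

```text
[0.55307255 0.06289994 2.67435627] 0.003741010356039106Traceback (most recent call last):
  File "fit.py", line 37, in <module>
    r=minimize(cost,x0,args=(ns,),method="Nelder-Mead",options=dict(initial_simplex=sim,maxfev=500,xatol=1e-4,fatol=.1)); print(ns,np.round(r.x,4),r.fun)
    res = _minimize_neldermead(fun, x0, args, callback, bounds=bounds,
                               **options)
    fxr = func(xr)
    fx = function(np.copy(x), *(wrapper_args + args))
  File "fit.py", line 26, in cost
    return sum(((cv2.GaussianBlur(render(n,p),(0,0),1.0)-M[n])**2).sum() for n in ns)
  File "fit.py", line 26, in <genexpr>
    return sum(((cv2.GaussianBlur(render(n,p),(0,0),1.0)-M[n])**2).sum() for n in ns)
                                  ~~~~~~^^^^^
  File "fit.py", line 22, in render
    u=proj(n,W(p,np.array(pts))); hull=cv2.convexHull(((u+.5)*S).astype(np.float32))
  File "h.py", line 7, in proj
    c,M,t=cam(n); p=(np.atleast_2d(P)-t)@M
          ~~~^^^
  File "h.py", line 5, in cam
    c=manip.get_calibration(n); q=c["attitude"]; return c,R.from_quat([q[1],q[2],q[3],q[0]]).as_matrix(),np.array(c["xyz"])
ValueError: time passes only in moves, steps and waits
```

```bash
sed -i 's/^def cam/import functools\n@functools.lru_cache\ndef cam/' h.py; python3 fit.py
```

```text
[0.55307255 0.06289994 2.67435627] 0.003741010356039106
('top', 'side') [0.55   0.0686 2.6498 0.9097 0.131  0.1929] 29.07032585144043
('top',) [0.5498 0.0679 2.6494 0.9141 0.1308 0.1922] 14.260193824768066
('side',) [0.5493 0.0684 2.6535 0.9105 0.1299 0.1923] 10.349220275878906
```

```bash
python3 - <<'E'
import cv2,numpy as np
cv2.imwrite("pics/fit.png",cv2.resize(np.hstack([cv2.imread("pics/fit_top.png"),cv2.imread("pics/fit_side.png")]),(800,461)))
E
python3 - <<'E'
from fit import *
p=np.load("p.npy")
def s2(s): # arc position with f
    return W(p,polar(.16,s,.03))[0]
for f in np.r_[-1.05,-.875+.3*np.arange(6),.875,.95]: print(round(f,3),np.round(s2(f),4))
for t,uv,z in(("jar",(188,214),.06),("spool",(205,190),.045)):
    b=back("top",*uv,z); d=b[:2]-p[:2]; c,s=np.cos(p[2]),np.sin(p[2]); l=np.array([c*d[0]+s*d[1],-s*d[0]+c*d[1]+.13]); print(t,b,"r",np.hypot(*l),"ang",np.arctan2(l[0],l[1]))
s=manip.state(); q=s["tool_rot"]; print(s["time"],R.from_quat([*q[1:],q[0]]).as_matrix().round(3),s["tool_pos"])
E
```

```text
-1.05 [0.6961 0.0475 0.03  ]
-0.875 [0.6712 0.0348 0.03  ]
-0.575 [0.6247 0.0238 0.03  ]
-0.275 [0.577 0.027 0.03 ]
0.025 [0.5323 0.0441 0.03  ]
0.325 [0.4948 0.0737 0.03  ]
0.625 [0.4676 0.1131 0.03  ]
0.875 [0.4547 0.1508 0.03  ]
0.95 [0.4527 0.1626 0.03  ]
jar [0.57996229 0.18172394 0.06      ] r 0.03146689120610456 ang 1.0310692116426459
spool [0.63568412 0.14858397 0.045     ] r 0.042314667965755635 ang -1.1032425259721403
0.55 [[ 0.926  0.377 -0.   ]
 [ 0.377 -0.926 -0.   ]
 [-0.     0.    -1.   ]] [ 0.23575293 -0.57881423  0.23131123]
```

View pics/fit.png

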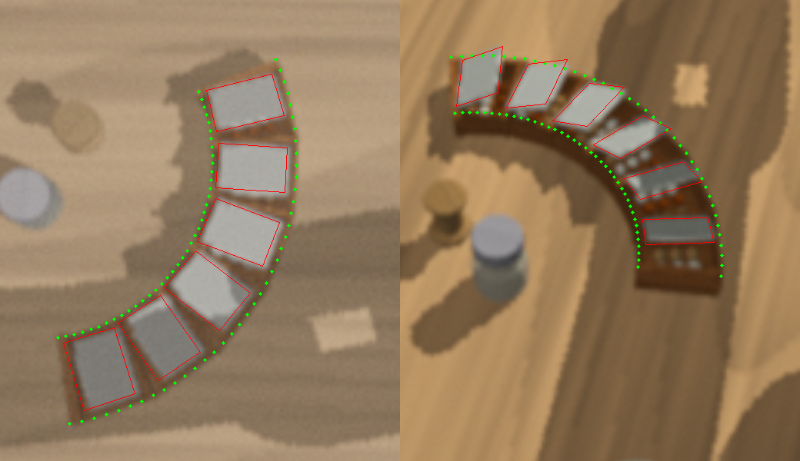

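```bash
python3 -m creep '[[0,0,0,0.012,-0.0073,0,0],[0,0,0,0.0237,-0.0145,0,0],[0,0,0,0.0237,-0.0145,0,0],[0,0,0,0.0237,-0.0145,0,0],[0,0,0,0.0237,-0.0145,0,0],[0,0,0,0.0237,-0.0145,0,0],[0,0,0,0.0237,-0.0145,0,0],[0,0,0,0.0237,-0.0145,0,0],[0,0,0,0.0237,-0.0145,0,0],[0,0,0,0.0237,-0.0145,0,0],[0,0,0,0.0237,-0.0145,0,0],[0,0,0,0.0237,-0.0145,0,0],[0,0,0,0.0237,-0.0145,0,0],[0,0,0,0.0237,-0.0145,0,0],[0,0,0,0.0237,-0.0145,0,0],[0,0,0,0.0237,-0.0145,0,0],[0,0,0,0.0237,-0.0145,0,0],[0,0,0,0.0237,-0.0145,0,0],[0,0,0,0.0237,-0.0145,0,0],[0,0,0,0.0237,-0.0145,0,0]]'
python3 -m creep '[[0,0,0,0.0237,-0.0145,0,0],[0,0,0,0.0237,-0.0145,0,0],[0,0,0,0.0237,-0.0145,0,0],[0,0,0,0.0237,-0.0145,0,0],[0,0,0,0.0237,-0.0145,0,0],[0,0,0,0.0237,-0.0145,0,0],[0,0,0,0.0237,-0.0145,0,0],[0,0,0,0.0237,-0.0145,0,0],[0,0,0,0.012,-0.0073,0,0],[0,0,0,0,0,0,0],[0,0,0,0,0,0,0],[0,0,0,0,0,0,0]]'
```

```text
time: 2.22
tool_pos: [0.5577, -0.1403, 0.2315]
tool_rot: [-0.0, 0.981, 0.192, 0.0]
contact_force: [1.0, 0.1, 0.1]
gripper_width: 0.001
time: 3.22
tool_pos: [0.6968, 0.047, 0.2313]
tool_rot: [0.0, 0.981, 0.192, -0.0]
contact_force: [-0.5, -0.7, -0.7]
gripper_width: -0.003
```

```bash
python3 -m creep '[[0,0,0,0,0,0.02,0],[0,0,0,0,0,0.025,0],[0,0,0,0,0,0.025,0],[0,0,0,0,0,0.025,0],[0,0,0,0,0,0.025,0],[0,0,0,0,0,0.02,0],[0,0,0,0,0,0.01,0],[0,0,0,0,0,0,0],[0,0,0,0,0,0,0]]'
python3 - <<'E'
from h import *
P=[]
for n in("side","top"):
    im=manip.grab_frame(n); s=manip.state(); P.append(s["tool_pos"])
    print(proj(n,s["tool_pos"]))
    x,y=(180,130) if n=="top" else (195,150)
    cv2.imwrite(f"pics/b_{n}.png",cv2.resize(im[y:y+150,x:x+130],None,fx=4,fy=4))
for k in range(4): manip.grab_frame("top"); P.append(manip.state()["tool_pos"])
P=np.array(P);print(P.mean(0),P.std(0))
cv2.imwrite("pics/b.png",cv2.resize(np.hstack([cv2.imread("pics/b_top.png"),cv2.imread("pics/b_side.png")]),(800,461)))
E
```

```text
time: 3.97
tool_pos: [0.6972, 0.0469, 0.0817]
tool_rot: [0.0, 0.981, 0.192, -0.0]
contact_force: [-0.1, 0.9, 0.8]
gripper_width: -0.003
[[220.02747702 204.19315181]]
[[250.76265094 159.01156696]]
[0.69859337 0.04743109 0.08353633] [0.00024391 0.00021772 0.00036564]
```

View pics/b.png

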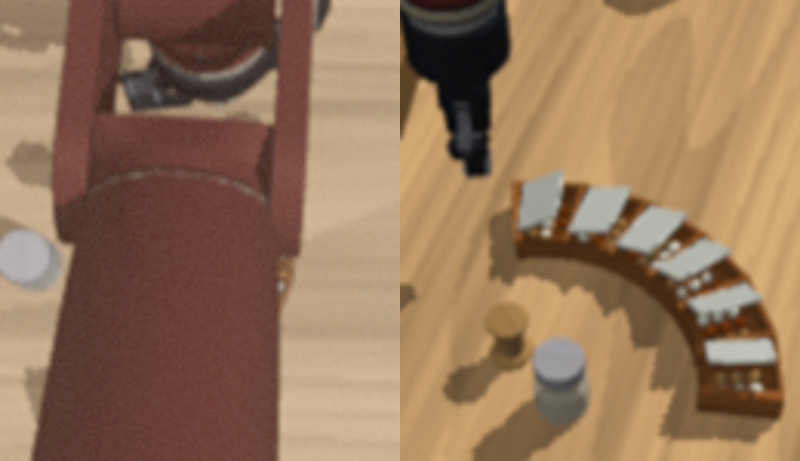

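```bash
python3 - <<'E'
from plant import manip
for k in range(2): print(manip.state()["time"],manip.state()["tool_pos"],manip.state()["joint_pos"]); manip.grab_frame("side")
E
python3 -m creep '[[0,0,0,0,0,0.02,0],[0,0,0,0,0,0.015,0],[0,0,0,0,0,0,0]]'
python3 -m creep '[[0,0,0,0,0,0,0],[0,0,0,0,0,0,0],[0,0,0,0,0,0,0]]'
python3 - <<'E'
from plant import manip
for k in range(3): print(manip.state()["time"],manip.state()["tool_pos"],manip.state()["joint_pos"]); manip.grab_frame("side")
E
```

```text
4.2667 [0.69838108 0.04771683 0.08309448] [-3.79833500e-02  3.43342180e-01  1.53695758e+00  1.08446473e-05
  1.25860234e+00  1.14596447e+00]
4.3167 [0.69814058 0.04773337 0.08267957] [-3.79692764e-02  3.43664934e-01  1.53730209e+00  1.86072829e-06
  1.25859550e+00  1.14597152e+00]
time: 4.62
tool_pos: [0.6943, 0.0479, 0.0416]
tool_rot: [-0.001, 0.981, 0.192, -0.004]
contact_force: [-0.3, -1.5, -1.3]
gripper_width: 0.002
time: 4.87
tool_pos: [0.6981, 0.0477, 0.0473]
tool_rot: [0.0, 0.981, 0.192, 0.001]
contact_force: [-0.5, -0.4, 0.0]
gripper_width: 0.0
4.8667 [0.69809306 0.04772885 0.04729023] [-3.79856562e-02  3.83513913e-01  1.55141519e+00  2.13197370e-05
  1.20524033e+00  1.14597226e+00]
4.9167 [0.69820033 0.0477148  0.04747251] [-3.80027245e-02  3.83317211e-01  1.55133057e+00  2.86583639e-05
  1.20517101e+00  1.14599692e+00]
4.9667 [0.69819553 0.04770852 0.04748861] [-3.80058143e-02  3.83268975e-01  1.55136316e+00  1.21253821e-05
  1.20515272e+00  1.14596935e+00]
```

```bash
python3 -m creep '[[0,0,0,0,0,0.001,0],[0,0,0,0,0,0.0015,0],[0,0,0,0,0,0.002,0],[0,0,0,0,0,0.002,0],[0,0,0,0,0,0.002,0],[0,0,0,0,0,0.002,0],[0,0,0,0,0,0.002,0],[0,0,0,0,0,0.0015,0],[0,0,0,0,0,0.001,0],[0,0,0,0,0,0.0005,0],[0,0,0,0,0,0,0],[0,0,0,0,0,0,0],[0,0,0,0,0,0,0]]'
python3 - <<'E'
from plant import manip
import cv2
for k in range(8): print(manip.state()["time"],manip.state()["tool_pos"],manip.state()["contact_force"]); im=manip.grab_frame("side")
cv2.imwrite("pics/c.png",cv2.resize(im[150:300,195:345],None,fx=4,fy=4))
E
```

```text
time: 6.1
tool_pos: [0.6975, 0.0478, 0.031]
tool_rot: [0.0, 0.981, 0.192, 0.0]
contact_force: [0.5, 0.3, -0.2]
gripper_width: 0.006
6.1 [0.6975483  0.04775158 0.03099174] [ 0.45035855  0.27379123 -0.15093618]
6.15 [0.69754398 0.0477209  0.03099586] [ 0.06194714 -0.37698974  0.17781792]
6.2 [0.69754006 0.04777237 0.03098631] [-0.35272083  0.71962761 -0.10113338]
6.25 [0.6975181  0.04770881 0.03096961] [0.65981307 0.57182445 0.6315081 ]
6.3 [0.69749346 0.04774187 0.03093645] [-0.01006306 -0.2050455   0.9450371 ]
6.35 [0.69747422 0.04772908 0.0308973 ] [ 0.22753395  0.0303941  -0.18373991]
6.4 [0.69746602 0.04773167 0.03087889] [-0.77241371 -0.05023303 -0.07598112]
6.45 [0.69743136 0.04773118 0.03083453] [ 0.64509429 -0.1002393   0.69486181]
```

View pics/c.png

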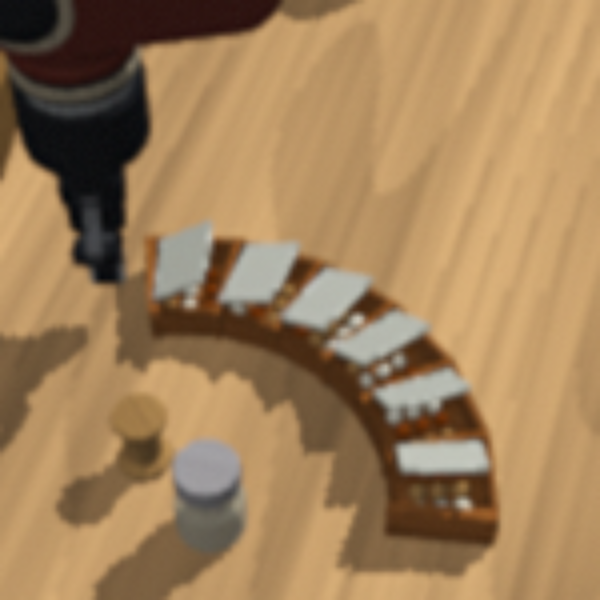

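```bash
python3 - <<'E'
from fit import *
p=np.load("p.npy")
q=manip.state()["tool_rot"]; M=R.from_quat([*q[1:],q[0]]).as_matrix()
f=np.arange(-1.05,.96,.1); P=W(p,np.array([polar(.16,a,.03) for a in f])); P[0,:2]=manip.state()["tool_pos"][:2]
D=np.diff(P,axis=0)@M/5*1000
for a,b,d in zip(f,P[1:],D): print(round(a,2),np.round(b[:2],4),np.round(d[:2],2))
E
```

```text
-1.05 [0.6822 0.0397] [-3.43  0.32]
-0.95 [0.6675 0.0334] [-3.2   0.07]
-0.85 [0.6522 0.0285] [-3.19 -0.25]
-0.75 [0.6366 0.0252] [-3.15 -0.57]
-0.65 [0.6207 0.0235] [-3.08 -0.88]
-0.55 [0.6047 0.0234] [-2.97 -1.18]
-0.45 [0.5888 0.0248] [-2.84 -1.47]
-0.35 [0.5731 0.0279] [-2.68 -1.75]
-0.25 [0.5578 0.0325] [-2.49 -2.01]
-0.15 [0.543  0.0386] [-2.28 -2.25]
-0.05 [0.5289 0.0461] [-2.04 -2.46]
0.05 [0.5156 0.0551] [-1.79 -2.65]
0.15 [0.5033 0.0653] [-1.51 -2.82]
0.25 [0.4921 0.0767] [-1.22 -2.96]
0.35 [0.482  0.0891] [-0.92 -3.06]
0.45 [0.4733 0.1025] [-0.61 -3.14]
0.55 [0.4659 0.1167] [-0.29 -3.19]
0.65 [0.46   0.1315] [ 0.02 -3.2 ]
0.75 [0.4556 0.1469] [ 0.34 -3.18]
0.85 [0.4527 0.1626] [ 0.66 -3.13]
```

```bash
python3 -m creep '[[0,0,0,-0.001,0.0001,-0.0002,0],[0,0,0,-0.002,0.0002,-0.0003,0],[0,0,0,-0.0028,0.0003,-0.0003,0],[0,0,0,-0.0028,0.0003,-0.0002,0],[0,0,0,-0.0028,0.0003,-0.0002,0],[0,0,0,-0.0028,0.0003,0,0],[0,0,0,-0.003,0.0001,0,0],[0,0,0,-0.0032,0.0001,0,0],[0,0,0,-0.0032,0.0001,0,0],[0,0,0,-0.0032,0.0001,0,0],[0,0,0,-0.0032,0,0,0],[0,0,0,-0.0032,0,0,0],[0,0,0,-0.0032,-0.0002,0,0],[0,0,0,-0.0032,-0.0002,0,0],[0,0,0,-0.0032,-0.0003,0,0],[0,0,0,-0.0032,-0.0003,0,0],[0,0,0,-0.0032,-0.0003,0,0]]'
python3 - <<'E'
from plant import manip
import cv2
im=manip.grab_frame("side")
print(manip.state()["tool_pos"],manip.state()["contact_force"])
cv2.imwrite("pics/d.png",cv2.resize(im[150:300,195:345],None,fx=4,fy=4))
E
```

```text
time: 7.92
tool_pos: [0.6516, 0.0285, 0.0318]
tool_rot: [-0.0, 0.981, 0.192, -0.0]
contact_force: [0.3, -0.1, 0.9]
gripper_width: -0.002
[0.65104728 0.02839365 0.03169004] [ 0.01633611 -0.88919304 -0.02628035]
```

View pics/d.png

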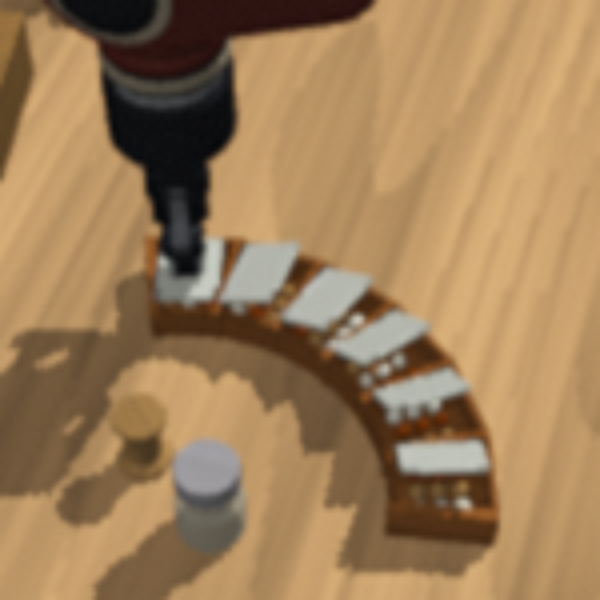

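```bash
python3 -m creep '[[0,0,0,-0.0032,-0.0005,0,0],[0,0,0,-0.0032,-0.0005,0,0],[0,0,0,-0.0031,-0.0006,0,0],[0,0,0,-0.0031,-0.0006,0,0],[0,0,0,-0.0031,-0.0007,0,0],[0,0,0,-0.0031,-0.0008,0,0],[0,0,0,-0.0031,-0.0008,0,0],[0,0,0,-0.0031,-0.0009,0,0],[0,0,0,-0.0031,-0.0009,0,0],[0,0,0,-0.003,-0.001,0,0],[0,0,0,-0.003,-0.0011,0,0],[0,0,0,-0.003,-0.0011,0,0],[0,0,0,-0.003,-0.0012,0,0],[0,0,0,-0.003,-0.0012,0,0],[0,0,0,-0.0029,-0.0013,0,0],[0,0,0,-0.0029,-0.0014,0,0],[0,0,0,-0.0028,-0.0014,0,0],[0,0,0,-0.0028,-0.0015,0,0],[0,0,0,-0.0028,-0.0015,0,0],[0,0,0,-0.0028,-0.0016,0,0]]'
python3 - <<'E'
from plant import manip
import cv2
im=manip.grab_frame("side")
print(manip.state()["tool_pos"],manip.state()["contact_force"])
cv2.imwrite("pics/e.png",cv2.resize(im[150:300,195:345],None,fx=4,fy=4))
E
```

```text
time: 9.63
tool_pos: [0.5883, 0.0251, 0.032]
tool_rot: [-0.0, 0.981, 0.192, -0.0]
contact_force: [0.2, 0.7, 0.2]
gripper_width: -0.0
[0.58772465 0.02517519 0.031806  ] [-0.42935285  0.39307029  0.52079853]
```

View pics/e.png

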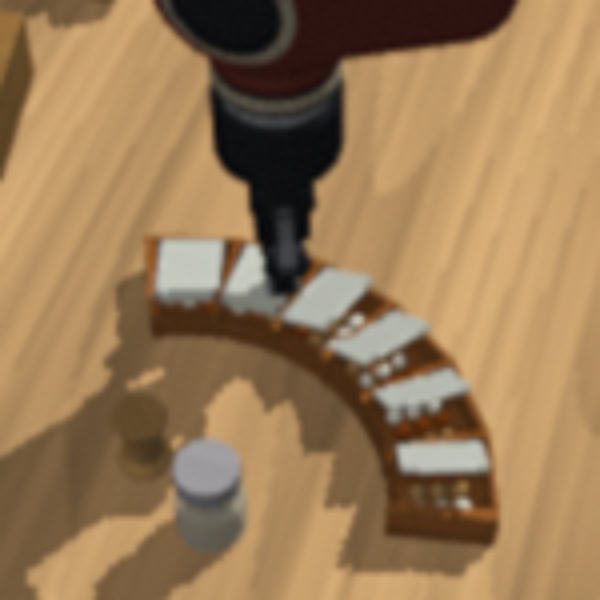

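```bash
python3 - <<'E'
from fit import *
p=np.load("p.npy")
im=cv2.imread("pics/e.png")[60:180,120:320]
im=cv2.resize(im,None,fx=4,fy=4)
out=[]
for a in(0,.1,.2):
    k=im.copy()
    for i in(0,1):
        u=(proj("side",W(p,lid(i,a)))+.5-[195,150])*4-[120,60]; cv2.polylines(k,[np.int32(u*4)],True,(0,0,255),1)
    out.append(k[:,:520])
cv2.imwrite("pics/f.png",cv2.resize(np.hstack(out[:2]),(800,369)))
E
```

```text
(no output)
```

View pics/f.png

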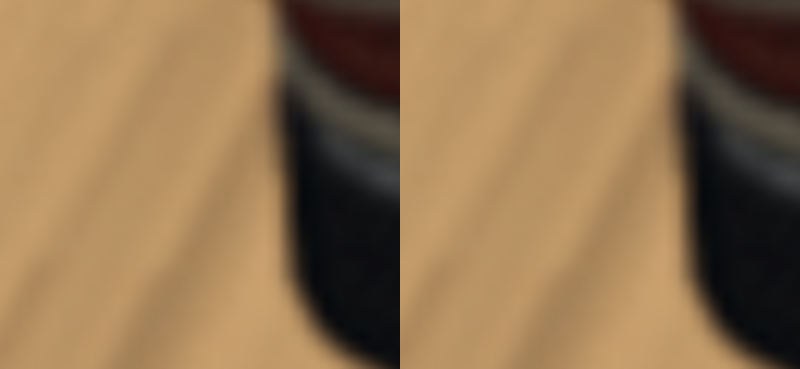

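```bash
python3 - <<'E'
from fit import *
p=np.load("p.npy")
im=cv2.resize(cv2.imread("pics/e.png")[220:340,130:260],None,fx=3,fy=3)
out=[]
for a in(0,.1):
    k=im.copy()
    for i in(0,1):
        u=((proj("side",W(p,lid(i,a)))+.5-[195,150])*4-[130,220])*3; cv2.polylines(k,[np.int32(u)],True,(0,0,255),1)
    out.append(k)
cv2.imwrite("pics/f2.png",np.hstack(out))
E
```

```text
(no output)
```

View pics/f2.png

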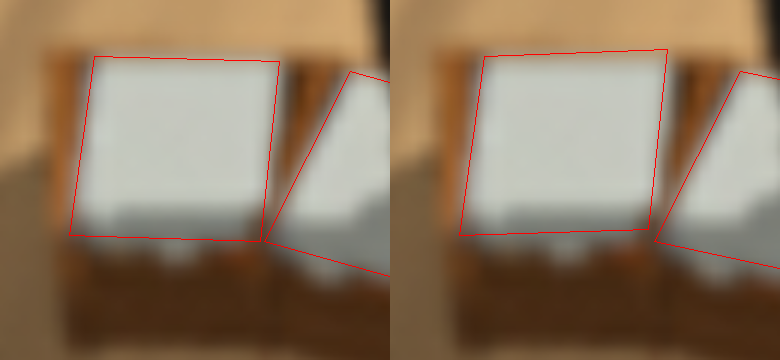

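```bash
python3 -m creep '[[0,0,0,-0.0027,-0.0017,0,0],[0,0,0,-0.0027,-0.0017,0,0],[0,0,0,-0.0027,-0.0017,0,0],[0,0,0,-0.0027,-0.0018,0,0],[0,0,0,-0.0026,-0.0019,0,0],[0,0,0,-0.0026,-0.0019,0,0],[0,0,0,-0.0025,-0.002,0,0],[0,0,0,-0.0025,-0.002,0,0],[0,0,0,-0.0025,-0.0021,0,0],[0,0,0,-0.0024,-0.0021,0,0],[0,0,0,-0.0023,-0.0022,0,0],[0,0,0,-0.0023,-0.0022,0,0],[0,0,0,-0.0023,-0.0023,0,0],[0,0,0,-0.0022,-0.0023,0,0],[0,0,0,-0.0022,-0.0023,0,0],[0,0,0,-0.0021,-0.0024,0,0],[0,0,0,-0.0021,-0.0024,0,0],[0,0,0,-0.002,-0.0025,0,0],[0,0,0,-0.002,-0.0025,0,0],[0,0,0,-0.0019,-0.0026,0,0]]'
python3 - <<'E'
from fit import *
im=manip.grab_frame("side")
print(manip.state()["tool_pos"],manip.state()["contact_force"],W(np.load("p.npy"),polar(.16,.05,.03)))
cv2.imwrite("pics/g.png",cv2.resize(im[150:300,195:345],None,fx=4,fy=4))
E
```

```text
time: 11.35
tool_pos: [0.5286, 0.0468, 0.0322]
tool_rot: [0.0, 0.981, 0.192, 0.0]
contact_force: [1.2, -0.7, 0.9]
gripper_width: -0.003
[0.52795701 0.04713    0.03186756] [0.89313637 1.60849729 0.70257214] [[0.52888592 0.04614581 0.03      ]]
```

View pics/g.png

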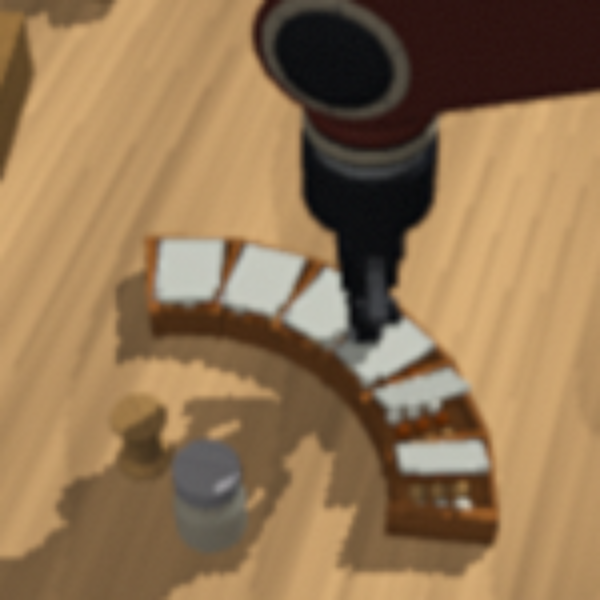

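```bash
python3 -m creep '[[0,0,0,-0.0019,-0.0026,0,0],[0,0,0,-0.0018,-0.0026,0,0],[0,0,0,-0.0018,-0.0026,0,0],[0,0,0,-0.0018,-0.0027,0,0],[0,0,0,-0.0017,-0.0027,0,0],[0,0,0,-0.0016,-0.0028,0,0],[0,0,0,-0.0016,-0.0028,0,0],[0,0,0,-0.0015,-0.0028,0,0],[0,0,0,-0.0015,-0.0028,0,0],[0,0,0,-0.0014,-0.0029,0,0],[0,0,0,-0.0013,-0.0029,0,0],[0,0,0,-0.0013,-0.0029,0,0],[0,0,0,-0.0012,-0.003,0,0],[0,0,0,-0.0012,-0.003,0,0],[0,0,0,-0.0011,-0.003,0,0],[0,0,0,-0.001,-0.003,0,0],[0,0,0,-0.001,-0.003,0,0],[0,0,0,-0.0009,-0.0031,0,0],[0,0,0,-0.0009,-0.0031,0,0],[0,0,0,-0.0008,-0.0031,0,0]]'
python3 - <<'E'
from fit import *
im=manip.grab_frame("side")
print(manip.state()["tool_pos"],manip.state()["contact_force"],W(np.load("p.npy"),polar(.16,.45,.03)))
cv2.imwrite("pics/h.png",cv2.resize(im[150:300,195:345],None,fx=4,fy=4))
E
```

```text
time: 13.07
tool_pos: [0.4815, 0.0898, 0.0319]
tool_rot: [-0.0, 0.981, 0.192, -0.0]
contact_force: [-0.8, -0.6, 1.0]
gripper_width: -0.003
[0.48111384 0.09012602 0.03176826] [0.18272106 0.54153072 0.07575363] [[0.48201514 0.08909703 0.03      ]]
```

View pics/h.png

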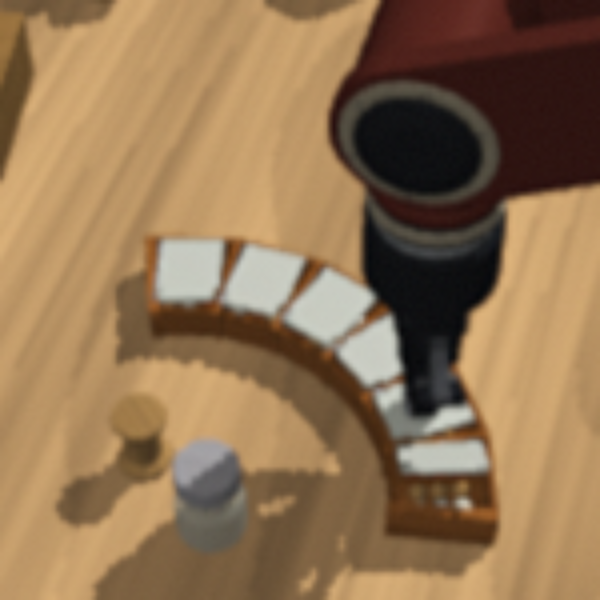

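```bash
python3 -m creep '[[0,0,0,-0.0007,-0.0031,0,0],[0,0,0,-0.0007,-0.0031,0,0],[0,0,0,-0.0006,-0.0031,0,0],[0,0,0,-0.0006,-0.0032,0,0],[0,0,0,-0.0005,-0.0032,0,0],[0,0,0,-0.0004,-0.0032,0,0],[0,0,0,-0.0003,-0.0032,0,0],[0,0,0,-0.0003,-0.0032,0,0],[0,0,0,-0.0002,-0.0032,0,0],[0,0,0,-0.0002,-0.0032,0,0],[0,0,0,-0.0001,-0.0032,0,0],[0,0,0,0,-0.0032,0,0],[0,0,0,0,-0.0032,0,0],[0,0,0,0.0001,-0.0032,0,0],[0,0,0,0.0001,-0.0032,0,0],[0,0,0,0.0002,-0.0032,0,0],[0,0,0,0.0003,-0.0032,0,0],[0,0,0,0.0003,-0.0032,0,0],[0,0,0,0.0004,-0.0032,0,0],[0,0,0,0.0005,-0.0032,0,0]]'
python3 -m creep '[[0,0,0,0.0006,-0.0031,0,0],[0,0,0,0.0007,-0.0031,0,0],[0,0,0,0.0007,-0.0031,0,0],[0,0,0,0.0007,-0.003,0,0],[0,0,0,0.0005,-0.002,0,0],[0,0,0,0.0002,-0.001,0,0],[0,0,0,0,0,0,0],[0,0,0,0,0,0,0]]'
python3 - <<'E'
from fit import *
im=manip.grab_frame("side")
print(manip.state()["tool_pos"],manip.state()["contact_force"])
cv2.imwrite("pics/i.png",cv2.resize(im[150:300,195:345],None,fx=4,fy=4))
E
```

```text
time: 14.78
tool_pos: [0.4552, 0.1478, 0.032]
tool_rot: [-0.0, 0.981, 0.192, -0.0]
contact_force: [0.4, -0.4, 0.5]
gripper_width: -0.002
time: 15.45
tool_pos: [0.4527, 0.1629, 0.032]
tool_rot: [0.0, 0.981, 0.192, -0.0]
contact_force: [-0.3, -0.3, -0.5]
gripper_width: -0.002
[0.45269853 0.16285865 0.03200823] [ 0.24065937  0.22363046 -0.26683096]
```

View pics/i.png

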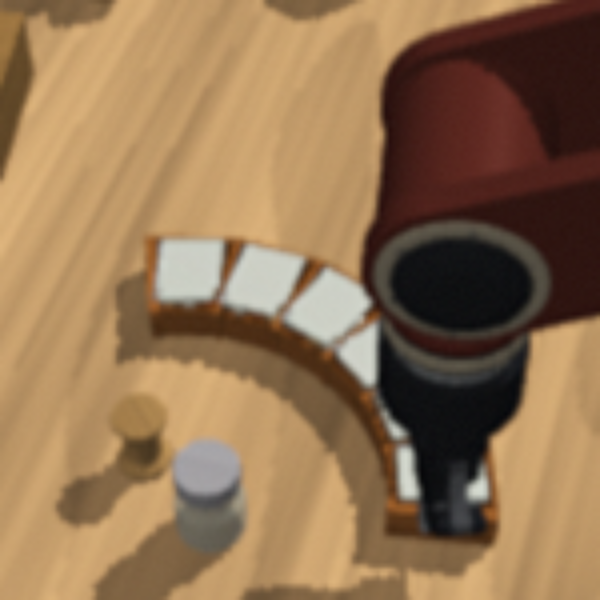

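```bash
python3 -m creep '[[0,0,0,0,0,-0.003,0],[0,0,0,0,0,-0.008,0],[0,0,0,0,0,-0.015,0],[0,0,0,0,0,-0.02,0],[0,0,0,0,0,-0.025,0],[0,0,0,0,0,-0.025,0],[0,0,0,0,0,-0.025,0],[0,0,0,0,0,-0.025,0],[0,0,0,0,0,-0.025,0],[0,0,0,0,0,-0.02,0],[0,0,0,-0.004,0.009,-0.01,0],[0,0,0,-0.007,0.018,0,0],[0,0,0,-0.008,0.022,0,0],[0,0,0,-0.008,0.022,0,0],[0,0,0,-0.008,0.022,0,0],[0,0,0,-0.008,0.022,0,0],[0,0,0,-0.008,0.022,0,0],[0,0,0,-0.008,0.022,0,0],[0,0,0,-0.008,0.022,0,0],[0,0,0,-0.008,0.022,0,0]]'
python3 -m creep '[[0,0,0,-0.008,0.022,0,0],[0,0,0,-0.008,0.022,0,0],[0,0,0,-0.008,0.022,0,0],[0,0,0,-0.008,0.022,0,0],[0,0,0,-0.004,0.011,0,0],[0,0,0,0,0,0,0],[0,0,0,0,0,0,0],[0,0,0,0,0,0,0]]'
python3 - <<'E'
from fit import *
p=np.load("p.npy")
o=[]
for n in("side","top"):
    im=manip.grab_frame(n); cv2.imwrite(f"pics/end_{n}.png",im)
    x,y=(180,150) if n=="top" else (220,190)
    k=cv2.resize(im[y:y+150,x:x+110],None,fx=4,fy=4,interpolation=cv2.INTER_CUBIC); o.append(k.copy())
    if n=="side":
        for i in range(6): cv2.polylines(k,[np.int32((proj(n,W(p,lid(i,0.)))+.5-[x,y])*4)],True,(0,0,255),1)
        o.insert(0,k)
cv2.imwrite("pics/end.png",cv2.resize(np.hstack(o[:2]),(800,546)))
E
```

```text
time: 17.17
tool_pos: [0.459, -0.0551, 0.2327]
tool_rot: [-0.0, 0.981, 0.192, -0.0]
contact_force: [0.6, -0.7, -0.1]
gripper_width: -0.005
time: 17.83
tool_pos: [0.4636, -0.158, 0.2328]
tool_rot: [-0.0, 0.981, 0.192, -0.0]
contact_force: [0.2, 0.5, -0.3]
gripper_width: 0.0
```

View pics/end.png

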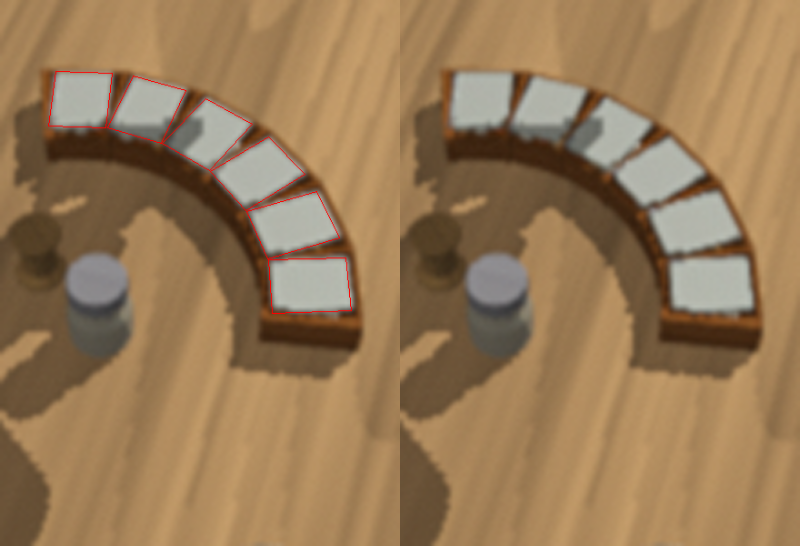

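View pics/end_top.png

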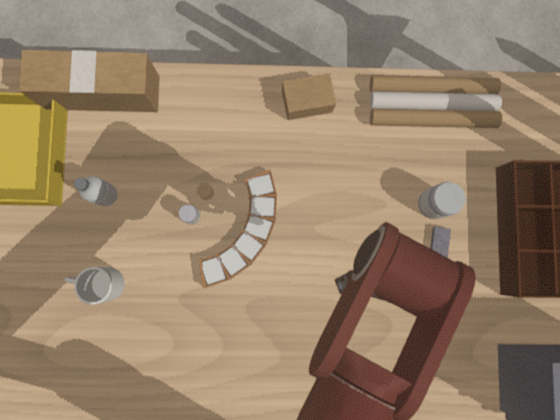

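All six lids match the shut outlines (side view, lids from about (80,98) to (310,285) in the enlarged picture). In the top view the jar (188,213), spool (205,190), glue, mug and tin are where they were at the start. The arm touches nothing.

```bash
python3 -c "
from plant import manip
print(manip.job_done())"
```

```text
the job is handed in; nothing more can be done
None
```

I closed the gripper, started just before the hinge of lid 1, and ran the fingertip along the arc about 2 mm above the shut lids. It stroked each lid from hinge to free edge, in order from 1 to 6. I then lifted the arm clear, moved it aside and handed the job in at about 18 s of the 51 s allowed; it reports no verdict.

**Lids:** In the last side picture all six match the outlines of shut lids. This is a check by eye; I have no direct reading of the lid angles. At the fingertip height used, each lid should be left at about 0.05 rad, against the 0.1 rad limit.

**Force:** The readings I took along the way were about 2 N or less, close to the sensor noise.

**Bystanders:** In the last top picture the jar, spool, glue, mug and tin look unmoved. The arm hid part of the brush, but nothing went near it.

**Disagreement:** The arm swung by up to about 5 mm after one quick stop during the descent, before it touched anything, so I made the final descent and the stroke slowly.

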